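# Cap the coffee grinder and hold its lid at pulse

## Task

Put the small steel inner cap into the well of the grinder, rim down and knob up, and let go of it. Then fit the bayonet lid over it with its pointers at the white marks, twist it clockwise (seen from above) until the pointers stand at the middle of the orange pulse bands, half way to the red lock marks, and hold it there against its spring: it must never click into lock, and you finish still gripping the lid. Leave the cup, the scoop and the timer where they are.

Things in the scene. Friction and masses are not known exactly. Their poses are not given: they have to be found in the camera images.
- grinder: Fixed dark-grey round coffee grinder, 120 mm in diameter, 100 mm high, upright, turned by some yaw; black speed dial low on its -x side. Origin: centre of its underside; z up. Steel deck on top with marks, each repeated half a turn on: white at its own +x and -x (the slots), wide orange band from 0.53 to 0.87 rad clockwise of white, red (lock) at 1.40 rad clockwise.
- grinder_mouth (a point): Centre of the grinder's mouth, at deck height, 100 mm above the grinder's origin. Mouth radius 38 mm: a lip 6 mm thick covers the bayonet track (floor 84 mm above the origin, out to radius 42.8 mm) except at two slots 23 mm (0.55 rad) wide on the grinder's +x and -x axes.
- grinder_well (a point): Centre of the floor of the well in the middle of the mouth, in which the inner cap sits: 66 mm above the grinder's origin, 34 mm below the deck; well radius 28.5 mm, wall 18 mm high with a small chamfer.
- lid: Loose black bayonet lid, about 0.12 kg, standing skirt down. Origin: centre of the skirt's underside; z up. Hollow skirt and dome, outer radius 36 mm (inner 32), dome top 38 mm up; flange of radius 48 mm, 14 to 18 mm up, with white pointers at +x and -x; below them two steel lugs, out to radius 41 mm, 10.4 mm wide, 0 to 6 mm up. A half turn makes no difference.
- lid_bar (a point): Middle of the grey grip bar on the lid's top, 50 mm above the lid's origin; axes as the lid's. Bar along x: 56 mm long, 12 mm wide (along y), from 38 to 62 mm above the lid's origin. Lid fitted: flange on the deck, lid origin 86 mm above the grinder's, lid x along grinder x within 0.14 rad; it then turns clockwise, lugs under the lip with 2 mm of play in height.
- inner_cap: Loose steel inner cap, 53 mm in diameter, 12 mm thick, about 0.06 kg, lying with its open rim down; in the centre of its top a black round knob 14 mm in diameter, 12 to 46 mm above the origin. Origin: centre of the rim's underside; z towards the knob. Seated, its origin is 66 mm above the grinder's and the knob stands 12 mm above the deck; the hollow lid fits over it.
- drive_ring (a joint): Sprung ring that the lid's lugs push; rad clockwise, 0 at rest. It reads the lid's clockwise turn from the white marks less 0.14: 0.56 at mid orange (0.39 to 0.73 is orange), 1.26 at red. Its spring (0.04 N m at 0, 0.085 at 0.56) turns the lid back when let go. From 0.8 on a lock ball resists with some 0.2 N m more, and it clicks behind the lug by 1.26; past 1.05 counts as locked.
- orange_cup: Loose orange-red cup, about 63 x 89 mm, 51 mm high, bystander; origin at the centre of its underside.
- coffee_scoop: Loose steel coffee scoop, 48 x 99 mm, 32 mm high, bystander; origin at the centre of its underside.
- timer: Loose white kitchen timer, 62 mm square, 18 mm high, bystander; origin at the centre of its underside.
Not all that is in view belongs to the job. What is meant by the inner_cap is not pink, purple or turquoise, and is the smaller of those in its own colour.

How it is judged:
On the way, in this order (a step that is already met when the one before it is completed fails the run):
1. The inner cap sits in the grinder's well, knob up, and is let go (horizontal distance between inner_cap and grinder below 0.004 m and z of inner_cap in the frame of grinder between 0.063 and 0.069 m and angle between inner_cap's own z axis and vertical below 0.09 rad and contact force between the fingers and inner_cap below 0.3 N), for 0.2 s.
2. The lid sits on the grinder, lugs through the slots, not yet twisted to pulse (horizontal distance between lid and grinder below 0.004 m and z of lid in the frame of grinder between 0.083 and 0.0895 m and angle between lid's own z axis and vertical below 0.07 rad and value of joint drive_ring below 0.36 rad), for 0.1 s.
At the end, for the whole second after the job is handed in: Inner cap in the well, knob up (centred within 4 mm, height within 3 mm, tilt under 0.09 rad); lid seated over it (centred within 4 mm, 83 to 89.5 mm above the grinder origin, tilt under 0.07 rad), pushing the drive ring to 0.39-0.73 rad, at rest, gripped by the fingers with over 1 N (horizontal distance between each of inner_cap, lid and grinder below 0.004 m and z of inner_cap in the frame of grinder between 0.063 and 0.069 m and angle between inner_cap's own z axis and vertical below 0.09 rad and z of lid in the frame of grinder between 0.083 and 0.0895 m and angle between lid's own z axis and vertical below 0.07 rad and value of joint drive_ring between 0.39 and 0.73 rad and velocity of joint drive_ring between -0.3 and 0.3 rad/s and contact force between the fingers and lid above 1 N); the arm keeps its last pose, push and grip.
It fails at once if The lid is turned into lock (drive ring past 1.05 rad) (value of joint drive_ring above 1.05 rad).
It fails at once if The cup, the scoop or the timer is moved by more than 3 cm (distance of any of orange_cup, coffee_scoop, timer from where it was at the start of the episode above 0.03 m).
It also fails if it takes over 64 s, if anything falls off the work surface, if the arm or the gripper's body presses on something with over 40 N, if the wrist force passes 120 N, or if a joint passes its speed limit or range.

## Robot

A 7-joint arm with a two-finger parallel gripper is mounted at the origin on a cart in front of the work surface, level with it; the furniture and walls round the work are solid. World frame = base frame: x ahead of the robot, y to its left, z up, the work surface at z = 0. Lengths are in m, angles in rad, forces in N, time in s.
With the tool pointing down it reaches from about 0.35 to 0.9 m from the base axis. Payload 8.1 kg.
Tool frame: the origin (TCP) lies at the very end of the fingers, on their centre line; the grasp point (between the pads) lies grip_point_offset behind it (grip_point_offset is the distance from the TCP to the grasp point, in m); z points along the fingers, y is the direction in which the jaws open and shut (so a half turn about z gives the same grasp; the last joint's range is limited). The gripper opens to 92 mm and grips with 3 to 60 N. Pads are 19 mm wide; open, the fingers measure 130 mm over their backs; the gripper's body (75 mm by 190 mm) begins 47 mm behind the grasp point.
Start: joints at [-1.266, 0.434, 0.025, 1.573, -0.012, 1.134, -0.075], TCP at [0.248, 0.574, 0.203] pointing down, gripper open.
Joint ranges: [-2.62, 2.62], [-0.44, 2.09], [-1.27, 1.32], [0.08, 2.57], [-1.32, 4.46], [0.12, 2], [-2.74, 2.74]. Speed limits (rad/s): [2.22, 2.22, 3.01, 3.01, 3.14, 3.14, 3.14].

## Interface

Orientations are given as a rotation vector (axis times angle).
In Python, from cell import * gives the robot as it stands.
- The arm moves only by the tool drive_tool, never from a script. Its argument "increments" is a list of rows, each an object of numbers: "grip": the gripper's target within -1 to 1 (shut at 1, half-way at 0, fully open at -1); "tx", "ty", "tz": the shift along the world's x, y, z normalised to -1 to 1, where 1 is 400 mm; "turn": the turn about the world's z normalised to -1 to 1, where 1 is 60 degrees. In form: [{"grip": .., "tx": .., "ty": .., "tz": .., "turn": ..}, ...]. A call has 1 to 20 rows; each row is the pose to reach, as a shift and turn from the pose measured when the call began; what a row does not reach only later rows make up. A row lasts 1/10 s, in which the tool goes at most 50 mm and 8.59 degrees, less where a joint would pass 70% of its speed; a pose out of reach is approached as far as the arm can. A call with a number of a shift or a turn outside -1 to 1 is refused whole. A call with a gripper value outside its range is refused whole. The fingers move at their own pace and stop on an object; "newtons" is the grip in N (left out, the last holds). Time passes only in rows, so rows that repeat a pose let the fingers close. It gives the time, the measured TCP pose, the force and the opening at its end, in the units of the state.
- observe(): the state, without advancing time (a new reading comes with each control period).
- get_image(name): name is "scene" or "top" or "wrist"; returns the picture (400x640x3 uint8, red, green, blue); there is no depth.
- camera_info(name): a dict with "fx", "fy", "cx", "cy" (pixels), "eye" and "rotation" of the camera in the world; the wrist camera has in their place "hand_eye" (4x4, takes a point from camera to tool coordinates, whose origin is the TCP and whose axes are the flange's). Camera axes: x right, y down, z forward; pixel columns grow to the right and rows downward; lengths in m; the calibration is good to about 2 mm. A picture is of the moment at which its call begins: read the wrist's pose just before it. camera_info takes no time and is no camera call.
- sign_off(): hands the job in, once; it reports no verdict.
The state is a dict: "clock": time; "joints": joint angles; "dq": joint speeds; "joint_efforts": joint torques, N m; "position": TCP position; "ee_rot": TCP orientation; "force": force on the tool from outside, world axes, zero at the start; "ft_torque": the same for the moment, N m; "width": opening from 0.0 (shut) to 1.0 (fully open).
Only numpy, scipy, OpenCV 4.12 (cv2) and the standard library are available. Lean on these libraries where they do the work, as an engineer would, in place of code of your own. Each camera call takes 0.05 s, during which the arm holds its last target. There are 200 camera calls.

## Working session

There is one attempt and no reset: what is moved stays moved. The work goes in short steps, Python scripts to look and compute and a tool call to move; the robot and the scene stay as the last step left them, time stands still between calls to the robot, and variables do not carry over. Pictures are saved under pics/ and viewed, about 8 in all and at most 12, crops included, and the job is handed in when it is done.

Besides the shell and the picture viewer there is one more tool, called after "Request:" by a JSON object that holds its "name" and its "arguments", one argument or row to a line. drive_tool: Moves the arm, as the interface text tells. Its arguments: {"type":"object","properties":{"increments":{"type":"array","items":{"type":"object","properties":{"grip":{"type":"number"},"tx":{"type":"number"},"ty":{"type":"number"},"tz":{"type":"number"},"turn":{"type":"number"}}}},"newtons":{"type":"number"}},"required":["increments"]}

```bash
mkdir -p pics; python3 - <<'E'
from cell import *
import cv2,numpy as np
print(observe())
for n in("scene","top","wrist"):
    im=get_image(n); cv2.imwrite(f"pics/{n}0.png",im[:,:,::-1]); print(n,camera_info(n))
E
```

```text
{'clock': 0.0, 'joints': array([-1.26561507,  0.43520384,  0.02497481,  1.57406787, -0.01160598,
        1.13398163, -0.0751024 ]), 'dq': array([ 3.03395841e-04,  1.79271998e-05, -5.44609007e-04, -1.69695087e-03,
       -1.03400294e-03,  9.20467070e-04, -7.43067370e-04]), 'joint_efforts': array([ 2.79831856e-04, -6.67848086e+01,  9.85180065e-01, -3.14450061e+01,
       -6.04993757e-02,  4.27959440e-02,  1.55881994e-04]), 'position': array([0.24770314, 0.57324676, 0.2025682 ]), 'ee_rot': array([-6.36193878e-01, -3.07632171e+00,  2.36461518e-03]), 'force': array([ 0.22869089, -0.74636164,  0.18425295]), 'ft_torque': array([-0.02373285,  0.01866049,  0.02360299]), 'width': 1.0009068005243813}
scene {'fx': 488.2707562045307, 'fy': 488.2707562045307, 'cx': 315.44482651600003, 'cy': 203.99495953532178, 'eye': array([ 0.07179829, -0.6262073 ,  0.7752663 ]), 'rotation': array([-2.1962201 ,  0.77387034, -0.3479407 ])}
top {'fx': 503.6335089748254, 'fy': 503.6335089748254, 'cx': 325.5311073443183, 'cy': 197.93803838283134, 'eye': array([ 0.35231333, -0.01049147,  1.04170032]), 'rotation': array([-1.94216692,  2.28267785, -0.24047476])}
wrist {'fx': 322.76504269984383, 'fy': 322.76504269984383, 'cx': 317.70336252904826, 'cy': 199.66271351099118, 'hand_eye': array([[ 1.60947995e-04, -9.65045000e-01, -2.62084189e-01,
         7.04815567e-02],
       [ 9.99999894e-01,  4.22156089e-05,  4.58661835e-04,
        -1.00821006e-04],
       [-4.31565267e-04, -2.62084235e-01,  9.65044904e-01,
        -1.80877648e-01],
       [ 0.00000000e+00,  0.00000000e+00,  0.00000000e+00,
         1.00000000e+00]])}
```

View pics/top0.png

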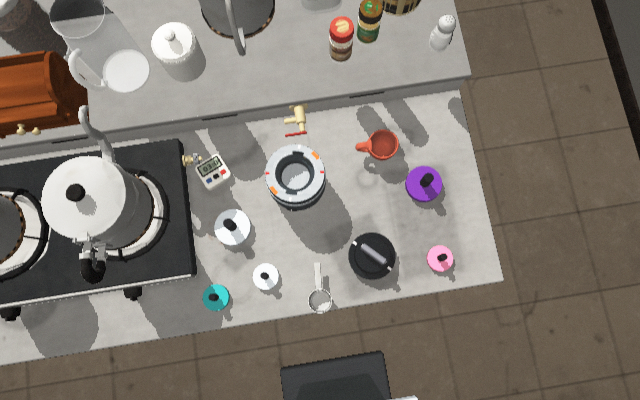

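View pics/scene0.png

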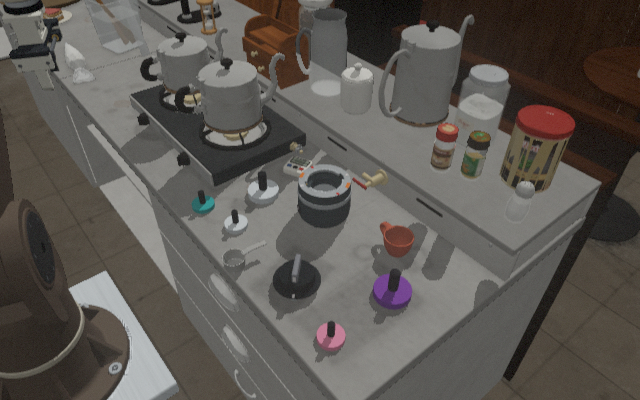

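```bash
python3 -c "
import cell;print([n for n in dir(cell) if n[0]!='_']);print(getattr(cell,'grip_point_offset',None))"
```

```text
['PlanningError', 'camera_info', 'get_image', 'grip_point_offset', 'observe', 'sign_off']
0.0188
```

Top picture: the small steel cap is at (265,277). It could be confused with the larger steel cap (232,228), turquoise (216,297), pink (440,259) or purple (424,184). I choose (265,277). The grinder is at (295,175), the lid at (372,256), the scoop at (320,300), the cup at (383,145) and the timer at (212,172).

```bash
cat > h.py <<'E'
from cell import *
import cv2,numpy as np
from scipy.spatial.transform import Rotation as R
def cam(n,obs=None):
    c=camera_info(n)
    if n=="wrist":
        H=np.array(c["hand_eye"]);T=np.eye(4);T[:3,:3]=R.from_rotvec(obs["ee_rot"]).as_matrix();T[:3,3]=obs["position"]
        W=T@H;return c,W[:3,3],W[:3,:3]
    return c,np.array(c["eye"]),R.from_rotvec(c["rotation"]).as_matrix()
def toplane(C,uv,z):
    c,e,M=C;uv=np.atleast_2d(np.asarray(uv,float))
    d=np.c_[(uv[:,0]-c["cx"])/c["fx"],(uv[:,1]-c["cy"])/c["fy"],np.ones(len(uv))]@M.T
    return e+d*((z-e[2])/d[:,2])[:,None]
def proj(C,p):
    c,e,M=C;q=(np.atleast_2d(p)-e)@M
    return np.c_[q[:,0]/q[:,2]*c["fx"]+c["cx"],q[:,1]/q[:,2]*c["fy"]+c["cy"]]
E
python3 - <<'E'
from h import *
C=cam("top");im=cv2.imread("pics/top0.png")
for n,uv,z in [("cap",(265,276),.012),("bigcap",(232,228),.02),("grinder",(296,174),.1),("lidbar",(373,252),.062),("scoop",(320,300),.02),("turq",(216,297),0.01),("cup",(383,145),.05),("timer",(212,172),.018),("tap",(297,118),.05),("edge",(330,313),0),("backedge",(300,112),0),("kettle knob",(76,193),.2)]:
    p=toplane(C,uv,z)[0];print(n,p.round(3),np.hypot(p[0],p[1]).round(3),proj(cam("scene"),p).round(0))
a=cv2.resize(im[245:305,225:325],None,fx=5,fy=5,interpolation=cv2.INTER_CUBIC)
b=cv2.resize(im[135:215,250:350],None,fx=5,fy=5,interpolation=cv2.INTER_CUBIC)
cv2.imwrite("pics/c1.png",np.vstack([a[:200],b]))
E
```

```text
cap [0.428 0.1   0.012] 0.44 [[235. 222.]]
bigcap [0.535 0.153 0.02 ] 0.556 [[261. 188.]]
grinder [0.605 0.005 0.1  ] 0.605 [[323. 181.]]
lidbar [ 0.437 -0.118  0.062] 0.452 [[297. 263.]]
scoop [ 0.363 -0.002  0.02 ] 0.363 [[234. 260.]]
turq [0.403 0.204 0.01 ] 0.451 [[203. 203.]]
cup [ 0.651 -0.18   0.05 ] 0.675 [[397. 235.]]
timer [0.66  0.18  0.018] 0.684 [[296. 163.]]
tap [ 0.738 -0.014  0.05 ] 0.738 [[372. 179.]]
edge [ 0.335 -0.018  0.   ] 0.335 [[227. 277.]]
backedge [ 0.77  -0.022  0.   ] 0.77 [[382. 192.]]
kettle knob [0.606 0.38  0.2  ] 0.715 [[228.  75.]]
```

View pics/c1.png

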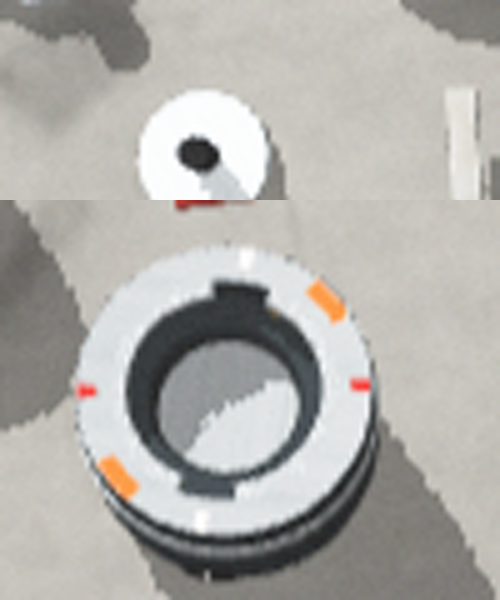

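The crop shows a lone small steel cap with its knob at crop (198,152). The grinder's white marks are at (246,258) and (203,520), and the red marks at (87,391) and (360,384).

```bash
python3 - <<'E'
from h import *
C=cam("top");im=cv2.imread("pics/top0.png");hsv=cv2.cvtColor(im,cv2.COLOR_BGR2HSV)
f=lambda x,y:(250+x/5-.4,135+(y-200)/5-.4)
W=toplane(C,[f(246,258),f(203,520),f(87,391),f(360,384)],.1);print(W.round(4));print("centre",W[:2].mean(0),W[2:].mean(0));d=W[0]-W[1];print("yaw gr",np.degrees(np.arctan2(d[1],d[0])),np.hypot(*d[:2]))
def cont(mask,box):
    x0,y0,x1,y1=box;m=np.zeros_like(mask);m[y0:y1,x0:x1]=mask[y0:y1,x0:x1]
    return max(cv2.findContours(m,cv2.RETR_EXTERNAL,cv2.CHAIN_APPROX_NONE)[0],key=cv2.contourArea)
c=cont(((im.min(2)>200)*255).astype(np.uint8),(245,255,290,300))
p=toplane(C,cv2.convexHull(c)[:,0],.012)[:,:2].astype(np.float32);print("cap",cv2.minEnclosingCircle(p))
c=cont(((im.max(2)<60)*255).astype(np.uint8),(255,265,275,285));print("knob cap px",c.mean(0),toplane(C,c.mean(0),.044))
dk=((im.max(2)<70)*255).astype(np.uint8)
c=cont(dk,(340,225,405,290));p=toplane(C,cv2.convexHull(c)[:,0],.018)[:,:2].astype(np.float32);print("lid",cv2.minEnclosingCircle(p))
bm=((im.min(2)>95)*255).astype(np.uint8);hull=np.zeros_like(dk);cv2.fillConvexPoly(hull,cv2.convexHull(c),255);hull=cv2.erode(hull,np.ones((3,3)))
c=cont(bm&hull,(340,225,405,290));p=toplane(C,c[:,0],.062)[:,:2].astype(np.float32);print("bar",cv2.minAreaRect(p))
vx=cv2.fitLine(p,cv2.DIST_L2,0,.01,.01).ravel();print(np.degrees(np.arctan2(vx[1],vx[0])))
o=R.from_rotvec(observe()["ee_rot"]).as_matrix();print("jaw",np.degrees(np.arctan2(o[1,1],o[0,1])))
E
```

```text
[[ 0.66   -0.0083  0.1   ]
 [ 0.5591  0.0236  0.1   ]
 [ 0.6167  0.0604  0.1   ]
 [ 0.6026 -0.0442  0.1   ]]
centre [0.60955033 0.0076622  0.1       ] [0.60963892 0.00811532 0.1       ]
yaw gr -17.527166711152578 0.10575891448277033
cap ((0.4288072884082794, 0.10043606162071228), 0.027394961565732956)
knob cap px [[264.4 275.6]] [[0.42685137 0.09805233 0.044     ]]
lid ((0.43367651104927063, -0.11884462088346481), 0.04729423671960831)
bar ((0.4342600107192993, -0.11856799572706223), (0.05705362930893898, 0.011948355473577976), 44.34769821166992)
44.88441
jaw 66.63180278833771
```

Request:
{"name": "drive_tool", "arguments": {
  "increments": [
    {"grip": 0, "tx": 0.38, "ty": -1, "tz": 0},
    {"grip": 0, "tx": 0.38, "ty": -1, "tz": 0},
    {"grip": 0, "tx": 0.38, "ty": -1, "tz": 0},
    {"grip": 0, "tx": 0.38, "ty": -1, "tz": 0},
    {"grip": 0, "tx": 0.38, "ty": -1, "tz": 0},
    {"grip": 0, "tx": 0.38, "ty": -1, "tz": 0},
    {"grip": 0, "tx": 0.38, "ty": -1, "tz": 0},
    {"grip": 0, "tx": 0.38, "ty": -1, "tz": 0},
    {"grip": 0, "tx": 0.38, "ty": -1, "tz": 0},
    {"grip": 0, "tx": 0.38, "ty": -1, "tz": 0},
    {"grip": 0, "tx": 0.38, "ty": -1, "tz": 0}
  ],
  "newtons": 15
}}

```text
invalid input
```

Request:
{"name": "drive_tool", "arguments": {
  "increments": [
    {"grip": 0.0, "tx": 0.38, "ty": -0.99, "tz": 0.0, "turn": 0.0},
    {"grip": 0.0, "tx": 0.38, "ty": -0.99, "tz": 0.0, "turn": 0.0},
    {"grip": 0.0, "tx": 0.38, "ty": -0.99, "tz": 0.0, "turn": 0.0},
    {"grip": 0.0, "tx": 0.38, "ty": -0.99, "tz": 0.0, "turn": 0.0},
    {"grip": 0.0, "tx": 0.38, "ty": -0.99, "tz": 0.0, "turn": 0.0},
    {"grip": 0.0, "tx": 0.38, "ty": -0.99, "tz": 0.0, "turn": 0.0},
    {"grip": 0.0, "tx": 0.38, "ty": -0.99, "tz": 0.0, "turn": 0.0},
    {"grip": 0.0, "tx": 0.38, "ty": -0.99, "tz": 0.0, "turn": 0.0},
    {"grip": 0.0, "tx": 0.38, "ty": -0.99, "tz": 0.0, "turn": 0.0},
    {"grip": 0.0, "tx": 0.38, "ty": -0.99, "tz": 0.0, "turn": 0.0},
    {"grip": 0.0, "tx": 0.38, "ty": -0.99, "tz": 0.0, "turn": 0.0}
  ],
  "newtons": 15
}}

```text
clock: 1.25
position: [0.3997, 0.1773, 0.2027]
ee_rot: [-0.638, -3.076, 0.001]
force: [-1.1, 0.1, 0.1]
width: 0.505
```

Request:
{"name": "drive_tool", "arguments": {
  "increments": [
    {"grip": 0.0, "tx": 0.072, "ty": -0.193, "tz": -0.15, "turn": 0.0},
    {"grip": 0.0, "tx": 0.072, "ty": -0.193, "tz": -0.15, "turn": 0.0},
    {"grip": 0.0, "tx": 0.072, "ty": -0.193, "tz": -0.15, "turn": 0.0},
    {"grip": 0.0, "tx": 0.072, "ty": -0.193, "tz": -0.15, "turn": 0.0}
  ]
}}

```text
clock: 1.65
position: [0.4279, 0.1004, 0.142]
ee_rot: [-0.638, -3.074, 0.003]
force: [0.9, 0.2, 0.2]
width: 0.499
```

```bash
python3 - <<'E'
from h import *
o=observe();im=get_image("wrist")[:,:,::-1].copy();C=cam("wrist",o)
print(o["position"],o["joints"].round(2));print(proj(C,[[.4285,.1,.044],[.4285,.1,.012]]).round(0))
cv2.imwrite("pics/w1.png",im)
E
```

```text
[0.42793456 0.10044589 0.1420137 ] [-0.58  0.2   0.27  2.1  -0.07  0.85  0.89]
[[318. 195.]
 [318. 187.]]
```

View pics/w1.png

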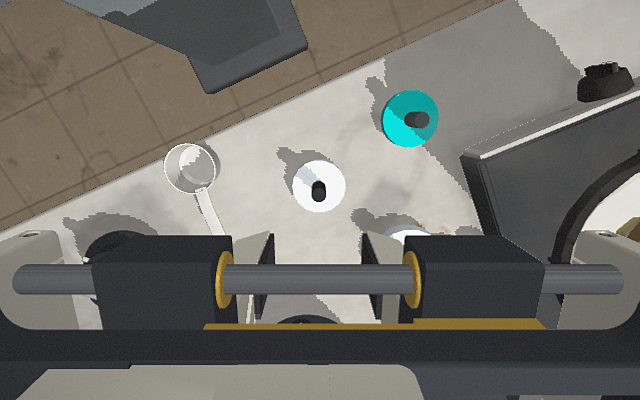

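The wrist view shows the cap at (319,186) with its knob at (319,193), matching the predicted (318,187) and (318,195). I'm descending to grasp.

Request:
{"name": "drive_tool", "arguments": {
  "increments": [
    {"grip": 0.0, "tx": 0.002, "ty": -0.001, "tz": -0.12, "turn": 0.0},
    {"grip": 0.0, "tx": 0.002, "ty": -0.001, "tz": -0.24, "turn": 0.0},
    {"grip": 0.0, "tx": 0.002, "ty": -0.001, "tz": -0.305, "turn": 0.0},
    {"grip": 0.0, "tx": 0.002, "ty": -0.001, "tz": -0.305, "turn": 0.0},
    {"grip": 1.0, "tx": 0.002, "ty": -0.001, "tz": -0.305, "turn": 0.0},
    {"grip": 1.0, "tx": 0.002, "ty": -0.001, "tz": -0.305, "turn": 0.0},
    {"grip": 1.0, "tx": 0.002, "ty": -0.001, "tz": -0.305, "turn": 0.0},
    {"grip": 1.0, "tx": 0.002, "ty": -0.001, "tz": -0.305, "turn": 0.0},
    {"grip": 1.0, "tx": 0.002, "ty": -0.001, "tz": -0.305, "turn": 0.0}
  ],
  "newtons": 15
}}

```text
clock: 2.6
position: [0.4295, 0.1012, 0.0214]
ee_rot: [0.636, 3.076, -0.0]
force: [-0.3, -1.1, 2.5]
width: 0.125
```

Request:
{"name": "drive_tool", "arguments": {
  "increments": [
    {"grip": 1.0, "tx": 0.0, "ty": 0.0, "tz": 0.12, "turn": 0.0},
    {"grip": 1.0, "tx": 0.0, "ty": 0.0, "tz": 0.24, "turn": 0.0},
    {"grip": 1.0, "tx": 0.0, "ty": 0.0, "tz": 0.36, "turn": 0.0},
    {"grip": 1.0, "tx": 0.1, "ty": -0.05, "tz": 0.4, "turn": 0.0},
    {"grip": 1.0, "tx": 0.2, "ty": -0.1, "tz": 0.4, "turn": 0.0},
    {"grip": 1.0, "tx": 0.3, "ty": -0.15, "tz": 0.4, "turn": 0.0},
    {"grip": 1.0, "tx": 0.4, "ty": -0.2, "tz": 0.4, "turn": 0.0},
    {"grip": 1.0, "tx": 0.45, "ty": -0.234, "tz": 0.4, "turn": 0.0},
    {"grip": 1.0, "tx": 0.45, "ty": -0.234, "tz": 0.38, "turn": 0.0},
    {"grip": 1.0, "tx": 0.45, "ty": -0.234, "tz": 0.38, "turn": 0.0}
  ]
}}

```text
clock: 3.6
position: [0.6082, 0.0074, 0.1718]
ee_rot: [-0.637, -3.073, 0.001]
force: [-0.9, 0.3, -1.5]
width: 0.121
```

```bash
python3 - <<'E'
from h import *
o=observe();im=get_image("wrist")[:,:,::-1].copy();C=cam("wrist",o)
print(o["position"],o["width"],o["force"]);g=np.array([.6096,.0078,.1]);a=np.radians(-17.5)
w=np.array([np.cos(a),np.sin(a),0])*.053
print(proj(C,[g,g+w,g-w,o["position"]]).round(0))
cv2.imwrite("pics/w2.png",im)
t=get_image("top")[:,:,::-1]; s=get_image("scene")[:,:,::-1]
cv2.imwrite("pics/t2.png",t); cv2.imwrite("pics/s2.png",s)
cv2.imwrite("pics/c2.png",np.hstack([cv2.resize(im[100:400,120:520],None,fx=1,fy=1),cv2.resize(s[100:250,240:440],None,fx=2,fy=2,interpolation=cv2.INTER_CUBIC)]))
E
```

```text
[0.60824579 0.00741874 0.17184358] 0.12121130690716951 [-0.85883743  0.32643888 -1.5398949 ]
[[319. 203.]
 [325. 263.]
 [312. 138.]
 [318. 234.]]
```

View pics/c2.png

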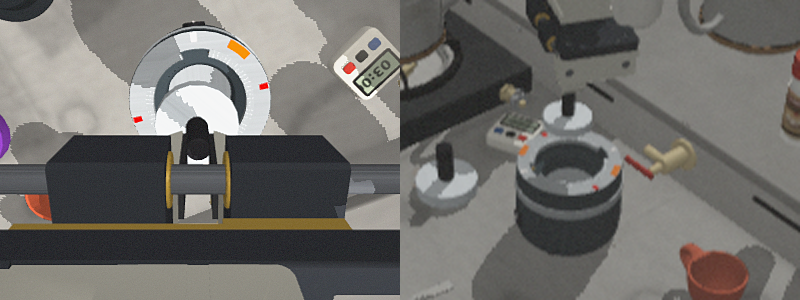

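```bash
python3 - <<'E'
from h import *
o=observe();im=cv2.imread("pics/w2.png");C=cam("wrist",o);hsv=cv2.cvtColor(im,cv2.COLOR_BGR2HSV)
red=(((hsv[:,:,0]<6)|(hsv[:,:,0]>174))&(hsv[:,:,1]>170)&(hsv[:,:,2]>120)).astype(np.uint8)
n,l,s,c=cv2.connectedComponentsWithStats(red)
P=[c[i] for i in range(1,n) if s[i,4]>8 and 240<c[i][0]<400 and c[i][1]<240];print(P)
w=toplane(C,P,.1);print(w.round(4),w.mean(0))
m=toplane(C,[(314,137)],.1);print("white",m)
z=o["position"][2]-.0214+.012
k=o["position"]*[1,1,0]+[0,0,z]
t=np.linspace(0,2*np.pi,200);ring=k+.0265*np.c_[np.cos(t),np.sin(t),0*t]
pr=proj(C,ring);print("pred cap cols",pr[:,0].min(),pr[:,0].max(),"top row",pr[:,1].min())
v=cv2.resize(im[120:240,240:400],None,fx=5,fy=5,interpolation=cv2.INTER_CUBIC)
for q in (pr-[240,120])*5: 
    cv2.circle(v,tuple(int(a) for a in q),1,(0,200,0),-1)
cv2.imwrite("pics/c3.png",v)
E
```

```text
[array([383.46341463, 185.80487805]), array([257.575, 219.1  ])]
[[ 0.6174  0.0627  0.1   ]
 [ 0.6027 -0.0431  0.1   ]] [0.6100706  0.00980745 0.1       ]
white [[0.55970497 0.02662583 0.1       ]]
pred cap cols 275.36244226289296 360.0535874839213 top row 187.39224395206233
```

View pics/c3.png

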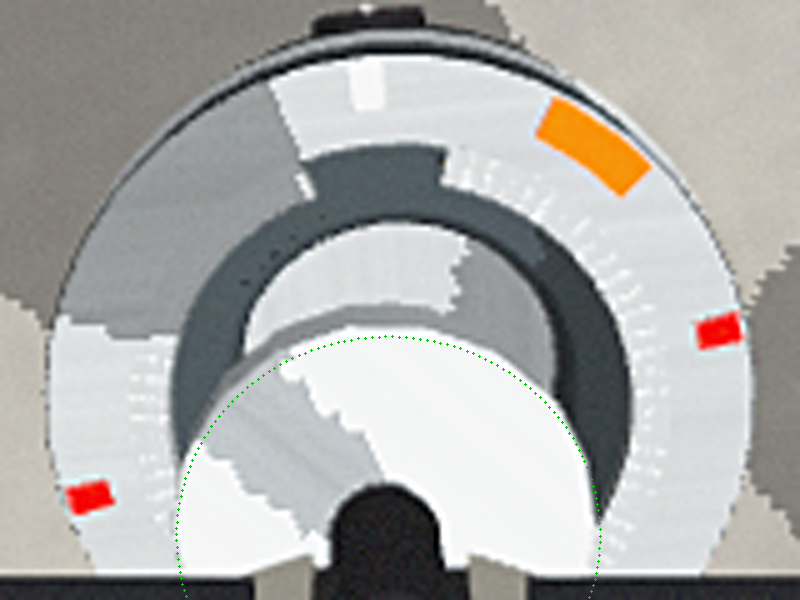

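Request:
{"name": "drive_tool", "arguments": {
  "increments": [
    {"grip": 1.0, "tx": 0.006, "ty": 0.004, "tz": -0.06, "turn": 0.0},
    {"grip": 1.0, "tx": 0.006, "ty": 0.004, "tz": -0.12, "turn": 0.0},
    {"grip": 1.0, "tx": 0.006, "ty": 0.004, "tz": -0.15, "turn": 0.0},
    {"grip": 1.0, "tx": 0.006, "ty": 0.004, "tz": -0.15, "turn": 0.0},
    {"grip": 1.0, "tx": 0.006, "ty": 0.004, "tz": -0.15, "turn": 0.0}
  ]
}}

```text
clock: 4.25
position: [0.611, 0.0105, 0.1143]
ee_rot: [-0.634, -3.077, -0.001]
force: [-0.5, -0.3, 0.1]
width: 0.124
```

Request:
{"name": "drive_tool", "arguments": {
  "increments": [
    {"grip": 1.0, "tx": 0.0, "ty": -0.003, "tz": -0.02, "turn": 0.0},
    {"grip": 1.0, "tx": 0.0, "ty": -0.003, "tz": -0.035, "turn": 0.0},
    {"grip": 1.0, "tx": 0.0, "ty": -0.003, "tz": -0.045, "turn": 0.0},
    {"grip": 1.0, "tx": 0.0, "ty": -0.003, "tz": -0.055, "turn": 0.0},
    {"grip": 1.0, "tx": 0.0, "ty": -0.003, "tz": -0.065, "turn": 0.0},
    {"grip": 1.0, "tx": 0.0, "ty": -0.003, "tz": -0.065, "turn": 0.0}
  ]
}}

```text
clock: 4.85
position: [0.6106, 0.0092, 0.0878]
ee_rot: [-0.634, -3.076, -0.001]
force: [0.1, -0.8, -0.7]
width: 0.124
```

Request:
{"name": "drive_tool", "arguments": {
  "increments": [
    {"grip": 0.5, "tx": 0.0, "ty": 0.0, "tz": 0.0, "turn": 0.0},
    {"grip": 0.5, "tx": 0.0, "ty": 0.0, "tz": 0.0, "turn": 0.0},
    {"grip": 0.5, "tx": 0.0, "ty": 0.0, "tz": 0.0, "turn": 0.0},
    {"grip": 0.5, "tx": 0.0, "ty": 0.0, "tz": 0.1, "turn": 0.0},
    {"grip": 0.5, "tx": 0.0, "ty": 0.0, "tz": 0.2, "turn": 0.0},
    {"grip": 0.0, "tx": -0.1, "ty": 0.0, "tz": 0.3, "turn": 0.0},
    {"grip": 0.0, "tx": -0.2, "ty": 0.0, "tz": 0.3, "turn": 0.0},
    {"grip": 0.0, "tx": -0.2, "ty": 0.0, "tz": 0.3, "turn": 0.0},
    {"grip": 0.0, "tx": -0.2, "ty": 0.0, "tz": 0.3, "turn": 0.0}
  ]
}}

```text
clock: 5.75
position: [0.5302, 0.0095, 0.2085]
ee_rot: [-0.634, -3.077, -0.003]
force: [0.6, -0.6, 0.6]
width: 0.497
```

```bash
python3 - <<'E'
from h import *
o=observe();C=cam("wrist",o);im=get_image("wrist")[:,:,::-1].copy();t=get_image("top")[:,:,::-1];s=get_image("scene")[:,:,::-1]
g=np.array([.610,.009,.1]);ps=proj(C,[g,g+[0,0,.012]]);print(o["position"],ps)
x,y=ps[0].astype(int);x0=max(0,x-90);y0=max(0,y-75)
v=cv2.resize(im[y0:y0+150,x0:x0+180],(480,400),interpolation=cv2.INTER_CUBIC)
cv2.imwrite("pics/w4.png",im);cv2.imwrite("pics/t4.png",t)
print(x0,y0)
cv2.imwrite("pics/c4.png",np.hstack([v,cv2.resize(s[150:250,280:360],(320,400),interpolation=cv2.INTER_CUBIC)]))
E
```

```text
[0.53024388 0.00945895 0.20848979] [[349.13905848 263.92693485]
 [350.35631321 269.68057571]]
259 188
```

View pics/c4.png

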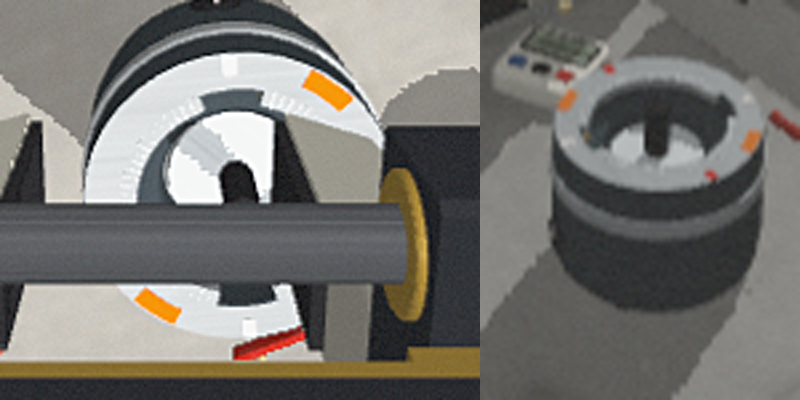

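The cap sits in the well with its knob up. Next is the lid.

Request:
{"name": "drive_tool", "arguments": {
  "increments": [
    {"grip": 0.0, "tx": -0.12, "ty": -0.1, "tz": 0.0, "turn": -0.14},
    {"grip": 0.0, "tx": -0.24, "ty": -0.2, "tz": 0.0, "turn": -0.28},
    {"grip": 0.0, "tx": -0.24, "ty": -0.321, "tz": 0.0, "turn": -0.42},
    {"grip": 0.0, "tx": -0.24, "ty": -0.321, "tz": 0.0, "turn": -0.56},
    {"grip": 0.0, "tx": -0.24, "ty": -0.321, "tz": 0.0, "turn": -0.7},
    {"grip": 0.0, "tx": -0.24, "ty": -0.321, "tz": 0.0, "turn": -0.84},
    {"grip": 0.0, "tx": -0.24, "ty": -0.321, "tz": 0.0, "turn": -0.93},
    {"grip": 0.0, "tx": -0.24, "ty": -0.321, "tz": 0.0, "turn": -0.93}
  ]
}}

```text
clock: 6.7
position: [0.4363, -0.1194, 0.2074]
ee_rot: [-2.002, -2.421, 0.001]
force: [-0.8, 0.4, 0.1]
width: 0.501
```

Request:
{"name": "drive_tool", "arguments": {
  "increments": [
    {"grip": 0.0, "tx": 0.0, "ty": 0.0, "tz": -0.02, "turn": -0.14},
    {"grip": 0.0, "tx": 0.0, "ty": 0.0, "tz": -0.04, "turn": -0.28},
    {"grip": 0.0, "tx": 0.0, "ty": 0.0, "tz": -0.06, "turn": -0.42},
    {"grip": 0.0, "tx": 0.0, "ty": 0.0, "tz": -0.1, "turn": -0.56},
    {"grip": 0.0, "tx": 0.0, "ty": 0.0, "tz": -0.12, "turn": -0.7},
    {"grip": 0.0, "tx": 0.0, "ty": 0.0, "tz": -0.12, "turn": -0.84},
    {"grip": 0.0, "tx": 0.0, "ty": 0.0, "tz": -0.12, "turn": -0.93},
    {"grip": 0.0, "tx": 0.0, "ty": 0.0, "tz": -0.12, "turn": -0.93},
    {"grip": 0.0, "tx": 0.0, "ty": 0.0, "tz": -0.12, "turn": -0.93}
  ]
}}

```text
clock: 7.6
position: [0.4366, -0.1195, 0.1593]
ee_rot: [-2.899, -1.21, 0.001]
force: [-0.2, -1.1, 0.1]
width: 0.502
```

```bash
python3 - <<'E'
from h import *
o=observe();im=get_image("wrist")[:,:,::-1].copy();C=cam("wrist",o);M=R.from_rotvec(o["ee_rot"]).as_matrix()
print(o["position"],"jaw",np.degrees(np.arctan2(M[1,1],M[0,1])),o["joints"].round(2))
L=np.array([.434,-.1187,.062]);a=np.radians(44.9);d=np.array([np.cos(a),np.sin(a),0])
print(proj(C,[L,L+.028*d,L-.028*d]).round(0))
cv2.imwrite("pics/w5.png",im)
E
```

```text
[ 0.43662559 -0.11948793  0.15931776] jaw -44.69133074584123 [-0.47  0.23  0.75  2.08 -0.2   0.91 -0.39]
[[315. 195.]
 [315. 164.]
 [315. 225.]]
```

View pics/w5.png

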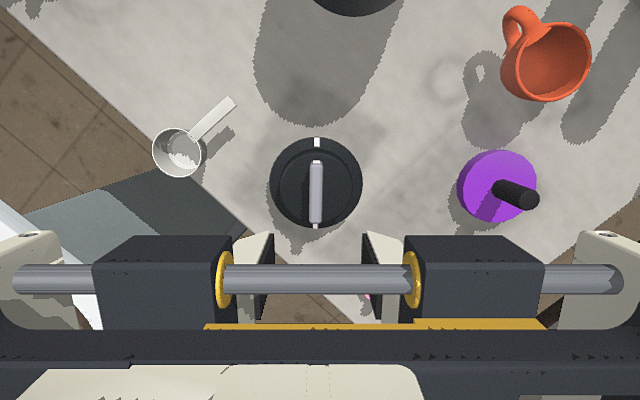

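```bash
python3 - <<'E'
from h import *
o=observe();C=cam("wrist",o);im=cv2.imread("pics/w5.png")
a=np.array(toplane(C,[(317,143),(315.5,226)],.018));print("pointers",a.round(4),a.mean(0).round(4),np.degrees(np.arctan2(*(a[0]-a[1])[[1,0]])),np.hypot(*(a[0]-a[1])[:2]))
m=((im.min(2)>95)*255).astype(np.uint8);b=np.zeros_like(m);b[155:226,300:332]=m[155:226,300:332]
n,l,s,c=cv2.connectedComponentsWithStats(b)
for i in range(1,n):
    if s[i,4]>100:
        pts=np.argwhere(l==i)[:,::-1];p=toplane(C,pts,.062)[:,:2].astype(np.float32);r=cv2.minAreaRect(p);print("bar",s[i],r)
# grinder marks from w4
E
python3 - <<'E'
from h import *
o=dict(position=np.array([.53024,.00946,.20849]),ee_rot=np.array([-.634,-3.077,-.003]));C=cam("wrist",o)
a=toplane(C,[(345.2-.3,212.4-.3),(352.4-.3,311-.3)],.1);print("grinder w4",a.round(4),a.mean(0),np.degrees(np.arctan2(*(a[1]-a[0])[[1,0]])))
E
```

```text
pointers [[ 0.4646 -0.0899  0.018 ]
 [ 0.4023 -0.1505  0.018 ]] [ 0.4335 -0.1202  0.018 ] 44.198666280669556 0.08688141739276549
bar [309 160  14  66 812] ((0.43532824516296387, -0.11749009788036346), (0.05960831418633461, 0.01138552837073803), 44.002052307128906)
grinder w4 [[ 0.559   0.025   0.1   ]
 [ 0.66   -0.0079  0.1   ]] [0.60952999 0.00856252 0.1       ] -18.030492678169807
```

Request:
{"name": "drive_tool", "arguments": {
  "increments": [
    {"grip": 0.0, "tx": -0.006, "ty": 0.002, "tz": -0.12, "turn": -0.015},
    {"grip": 0.0, "tx": -0.006, "ty": 0.002, "tz": -0.22, "turn": -0.015},
    {"grip": 0.0, "tx": -0.006, "ty": 0.002, "tz": -0.285, "turn": -0.015},
    {"grip": 0.0, "tx": -0.006, "ty": 0.002, "tz": -0.29, "turn": -0.015},
    {"grip": 1.0, "tx": -0.006, "ty": 0.002, "tz": -0.29, "turn": -0.015},
    {"grip": 1.0, "tx": -0.006, "ty": 0.002, "tz": -0.29, "turn": -0.015},
    {"grip": 1.0, "tx": -0.006, "ty": 0.002, "tz": -0.29, "turn": -0.015},
    {"grip": 1.0, "tx": -0.006, "ty": 0.002, "tz": -0.29, "turn": -0.015},
    {"grip": 1.0, "tx": -0.006, "ty": 0.002, "tz": -0.29, "turn": -0.015}
  ],
  "newtons": 40
}}

```text
clock: 8.55
position: [0.4347, -0.1186, 0.044]
ee_rot: [2.909, 1.187, 0.001]
force: [0.4, 1.1, -0.4]
width: 0.116
```

Request:
{"name": "drive_tool", "arguments": {
  "increments": [
    {"grip": 1.0, "tx": 0.0, "ty": 0.0, "tz": 0.1, "turn": 0.0},
    {"grip": 1.0, "tx": 0.0, "ty": 0.0, "tz": 0.2, "turn": 0.1},
    {"grip": 1.0, "tx": 0.0, "ty": 0.0, "tz": 0.3, "turn": 0.2},
    {"grip": 1.0, "tx": 0.03, "ty": 0.03, "tz": 0.4, "turn": 0.33},
    {"grip": 1.0, "tx": 0.1, "ty": 0.08, "tz": 0.4, "turn": 0.46},
    {"grip": 1.0, "tx": 0.18, "ty": 0.14, "tz": 0.4, "turn": 0.59},
    {"grip": 1.0, "tx": 0.26, "ty": 0.2, "tz": 0.4, "turn": 0.72},
    {"grip": 1.0, "tx": 0.34, "ty": 0.26, "tz": 0.4, "turn": 0.85},
    {"grip": 1.0, "tx": 0.4, "ty": 0.3, "tz": 0.4, "turn": 0.98},
    {"grip": 1.0, "tx": 0.437, "ty": 0.318, "tz": 0.4, "turn": 0.98},
    {"grip": 1.0, "tx": 0.437, "ty": 0.318, "tz": 0.4, "turn": 0.98}
  ]
}}

```text
clock: 9.65
position: [0.6108, 0.0104, 0.2036]
ee_rot: [-1.948, -2.465, -0.001]
force: [-0.8, 0.0, -0.2]
width: 0.001
```

Request:
{"name": "drive_tool", "arguments": {
  "increments": [
    {"grip": 1.0, "tx": 0.0, "ty": 0.0, "tz": 0.0, "turn": 0.13},
    {"grip": 1.0, "tx": 0.0, "ty": 0.0, "tz": 0.0, "turn": 0.26},
    {"grip": 1.0, "tx": 0.0, "ty": 0.0, "tz": 0.0, "turn": 0.39},
    {"grip": 1.0, "tx": 0.0, "ty": 0.0, "tz": 0.0, "turn": 0.52},
    {"grip": 1.0, "tx": 0.0, "ty": 0.0, "tz": 0.0, "turn": 0.65},
    {"grip": 1.0, "tx": 0.0, "ty": 0.0, "tz": 0.0, "turn": 0.78},
    {"grip": 1.0, "tx": 0.0, "ty": 0.0, "tz": 0.0, "turn": 0.9},
    {"grip": 1.0, "tx": 0.0, "ty": 0.0, "tz": 0.0, "turn": 0.985},
    {"grip": 1.0, "tx": 0.0, "ty": 0.0, "tz": 0.0, "turn": 0.985},
    {"grip": 1.0, "tx": 0.0, "ty": 0.0, "tz": 0.0, "turn": 0.985}
  ]
}}

```text
clock: 10.65
position: [0.6103, 0.0098, 0.2038]
ee_rot: [-0.485, -3.103, -0.001]
force: [-0.2, 0.3, -0.7]
width: 0.001
```

```bash
python3 - <<'E'
from h import *
o=observe();im=get_image("wrist")[:,:,::-1].copy();C=cam("wrist",o);M=R.from_rotvec(o["ee_rot"]).as_matrix()
s=get_image("scene")[:,:,::-1]
print(o["position"],"jaw",np.degrees(np.arctan2(M[1,1],M[0,1])),o["joints"].round(2),o["width"],M[:,2].round(4))
cv2.imwrite("pics/c6.png",np.hstack([im[100:400,120:520],cv2.resize(s[100:250,240:440],None,fx=2,fy=2)]));cv2.imwrite("pics/w6.png",im)
E
```

```text
[0.6102904  0.00975638 0.20379108] jaw 72.23002631279981 [-0.28  0.41  0.26  1.62 -0.11  1.12  1.26] 0.0010826042281570952 [-4.e-04  6.e-04 -1.e+00]
```

View pics/c6.png

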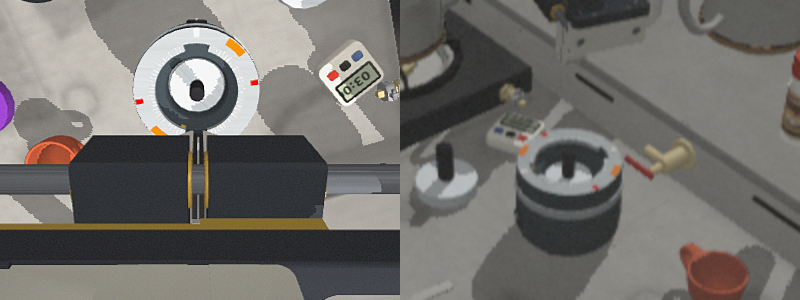

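The scene view shows the gripper empty and the cap still seated, so the lid was lost on the lift. I'll relocate it.

```bash
cat > lid.py <<'E'
from h import *
def find(im,C):
    dk=((im.max(2)<70)*255).astype(np.uint8);P=proj(C,[[.434,-.119,.018]])[0]
    m=np.zeros_like(dk);x,y=P.astype(int);m[max(0,y-60):y+60,x-75:x+75]=dk[max(0,y-60):y+60,x-75:x+75]
    c=max(cv2.findContours(m,cv2.RETR_EXTERNAL,cv2.CHAIN_APPROX_NONE)[0],key=cv2.contourArea);h=cv2.convexHull(c)
    print("lid px",c[:,0].mean(0),cv2.minEnclosingCircle(toplane(C,h[:,0],.018)[:,:2].astype(np.float32)))
    f=np.zeros_like(dk);cv2.fillConvexPoly(f,h,255);f=cv2.erode(f,np.ones((3,3)))
    b=((im.min(2)>95)*255).astype(np.uint8)&f
    c=max(cv2.findContours(b,cv2.RETR_EXTERNAL,cv2.CHAIN_APPROX_NONE)[0],key=cv2.contourArea)
    p=toplane(C,c[:,0],.062)[:,:2].astype(np.float32);v=cv2.fitLine(p,cv2.DIST_L2,0,.01,.01).ravel()
    print("bar",cv2.minAreaRect(p),np.degrees(np.arctan2(v[1],v[0])))
if __name__=="__main__":
    t=get_image("top")[:,:,::-1].copy();s=get_image("scene")[:,:,::-1].copy()
    cv2.imwrite("pics/t7.png",t);find(t,cam("top"))
    cv2.imwrite("pics/c7.png",np.hstack([cv2.resize(t[205:305,310:410],(400,400),interpolation=cv2.INTER_CUBIC),cv2.resize(s[220:320,240:340],(400,400),interpolation=cv2.INTER_CUBIC)]))
E
python3 lid.py
```

```text
lid px [348.34825871 246.73880597] ((0.4487663209438324, -0.03632112592458725), 0.130270853638649)
bar ((0.3602007031440735, -0.10209730267524719), (0.04837528243660927, 0.06390301138162613), 80.78190612792969) -40.937332
```

View pics/c7.png

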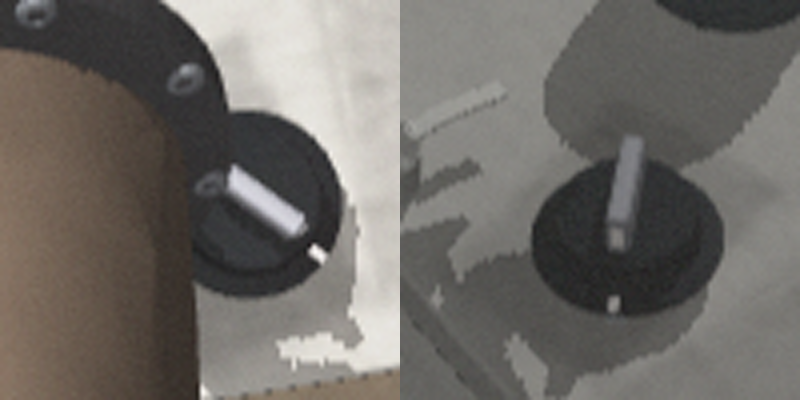

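Request:
{"name": "drive_tool", "arguments": {
  "increments": [
    {"grip": 1.0, "tx": -0.1, "ty": -0.08, "tz": 0.0, "turn": -0.13},
    {"grip": 0.0, "tx": -0.2, "ty": -0.16, "tz": 0.0, "turn": -0.26},
    {"grip": 0.0, "tx": -0.3, "ty": -0.24, "tz": 0.0, "turn": -0.39},
    {"grip": 0.0, "tx": -0.4, "ty": -0.3, "tz": 0.0, "turn": -0.52},
    {"grip": 0.0, "tx": -0.44, "ty": -0.322, "tz": 0.0, "turn": -0.65},
    {"grip": 0.0, "tx": -0.44, "ty": -0.322, "tz": 0.0, "turn": -0.78},
    {"grip": 0.0, "tx": -0.44, "ty": -0.322, "tz": 0.0, "turn": -0.9},
    {"grip": 0.0, "tx": -0.44, "ty": -0.322, "tz": 0.0, "turn": -0.98},
    {"grip": 0.0, "tx": -0.44, "ty": -0.322, "tz": 0.0, "turn": -0.98}
  ]
}}

```text
clock: 11.75
position: [0.4347, -0.1184, 0.2037]
ee_rot: [1.946, 2.466, 0.002]
force: [0.5, 0.5, 0.1]
width: 0.497
```

Request:
{"name": "drive_tool", "arguments": {
  "increments": [
    {"grip": 0.0, "tx": 0.0, "ty": 0.0, "tz": -0.03, "turn": -0.13},
    {"grip": 0.0, "tx": 0.0, "ty": 0.0, "tz": -0.06, "turn": -0.26},
    {"grip": 0.0, "tx": 0.0, "ty": 0.0, "tz": -0.1, "turn": -0.39},
    {"grip": 0.0, "tx": 0.0, "ty": 0.0, "tz": -0.1, "turn": -0.52},
    {"grip": 0.0, "tx": 0.0, "ty": 0.0, "tz": -0.1, "turn": -0.65},
    {"grip": 0.0, "tx": 0.0, "ty": 0.0, "tz": -0.1, "turn": -0.78},
    {"grip": 0.0, "tx": 0.0, "ty": 0.0, "tz": -0.1, "turn": -0.9},
    {"grip": 0.0, "tx": 0.0, "ty": 0.0, "tz": -0.1, "turn": -0.98},
    {"grip": 0.0, "tx": 0.0, "ty": 0.0, "tz": -0.1, "turn": -0.98},
    {"grip": 0.0, "tx": 0.0, "ty": 0.0, "tz": -0.1, "turn": -0.98}
  ]
}}

```text
clock: 12.75
position: [0.4347, -0.1183, 0.1637]
ee_rot: [2.903, 1.199, 0.001]
force: [-1.5, -0.5, -1.0]
width: 0.498
```

```bash
python3 - <<'E'
from h import *
o=observe();im=get_image("wrist")[:,:,::-1].copy();C=cam("wrist",o);M=R.from_rotvec(o["ee_rot"]).as_matrix()
cv2.imwrite("pics/w8.png",im)
print(o["position"],"jaw",np.degrees(np.arctan2(M[1,1],M[0,1])),o["width"])
m=((im.min(2)>95)*255).astype(np.uint8)
dk=((im.max(2)<90)*255).astype(np.uint8);dk[233:]=0
n,l,s,c=cv2.connectedComponentsWithStats(dk)
for i in range(1,n):
    if s[i,4]>1500: print("dark",s[i],c[i].round(0))
x,y=proj(C,[[.434,-.119,.04]])[0].astype(int);print(x,y)
y0,x0=y-45,x-50
n,l,s,c=cv2.connectedComponentsWithStats(m[y0:233,x0:x0+100])
for i in range(1,n):
    if 8<s[i,4]<3000:
        p=np.argwhere(l==i)[:,::-1]+[x0,y0]
        r=cv2.minAreaRect(toplane(C,p,.062 if s[i,4]>300 else .018)[:,:2].astype(np.float32));print(s[i],c[i]+[x0,y0],r, toplane(C,[c[i]+[x0,y0]],.018))
E
```

```text
[ 0.43474143 -0.11834403  0.16373794] jaw -45.1152118449872 0.4977866594264799
dark [ 272  136   92   91 5670] [317. 180.]
dark [ 101  168  149   65 5473] [176. 204.]
317 188
[49  0  6  4 19] [318.57894737 144.10526316] ((0.4629586637020111, -0.0913815051317215), (0.0029770212713629007, 0.005012728273868561), 44.89173889160156) [[ 0.46329272 -0.09115944  0.018     ]]
```

```bash
python3 - <<'E'
from h import *
C=cam("wrist",observe());im=cv2.imread("pics/w8.png")
dk=((im.max(2)<90)*255).astype(np.uint8);dk[230:]=0
n,l,s,c=cv2.connectedComponentsWithStats(dk);i=l[180,290] or l[185,300]
h=cv2.convexHull(np.argwhere(l==i)[:,::-1].astype(np.int32));print(s[i],cv2.minEnclosingCircle(toplane(C,h[:,0],.018)[:,:2].astype(np.float32)))
b=((im.min(2)>80)*255).astype(np.uint8);f=np.zeros_like(b);cv2.fillConvexPoly(f,h,255);b&=cv2.erode(f,np.ones((5,5)))
n,l,s,c=cv2.connectedComponentsWithStats(b)
for j in range(1,n):
    if s[j,4]>100:
        p=toplane(C,np.argwhere(l==j)[:,::-1],.062)[:,:2].astype(np.float32);print(s[j],cv2.minAreaRect(p),proj(C,[[.4337,-.1188,.062]]))
E
```

```text
[ 272  136   92   91 5670] ((0.4343739151954651, -0.11816105991601944), 0.0479218028485775)
[311 159  14  66 795] ((0.435124933719635, -0.11806483566761017), (0.06042635440826416, 0.011484764516353607), 43.522064208984375) [[317.26019961 194.02173241]]
```

Request:
{"name": "drive_tool", "arguments": {
  "increments": [
    {"grip": 0.0, "tx": 0.0, "ty": 0.0, "tz": -0.12, "turn": -0.01},
    {"grip": 0.0, "tx": 0.0, "ty": 0.0, "tz": -0.23, "turn": -0.01},
    {"grip": 0.0, "tx": 0.0, "ty": 0.0, "tz": -0.295, "turn": -0.01},
    {"grip": 0.0, "tx": 0.0, "ty": 0.0, "tz": -0.31, "turn": -0.01},
    {"grip": 0.0, "tx": 0.0, "ty": 0.0, "tz": -0.31, "turn": -0.01},
    {"grip": 1.0, "tx": 0.0, "ty": 0.0, "tz": -0.31, "turn": -0.01},
    {"grip": 1.0, "tx": 0.0, "ty": 0.0, "tz": -0.31, "turn": -0.01},
    {"grip": 1.0, "tx": 0.0, "ty": 0.0, "tz": -0.31, "turn": -0.01},
    {"grip": 1.0, "tx": 0.0, "ty": 0.0, "tz": -0.31, "turn": -0.01},
    {"grip": 1.0, "tx": 0.0, "ty": 0.0, "tz": -0.31, "turn": -0.01},
    {"grip": 1.0, "tx": 0.0, "ty": 0.0, "tz": -0.31, "turn": -0.01},
    {"grip": 1.0, "tx": 0.0, "ty": 0.0, "tz": -0.31, "turn": -0.01}
  ],
  "newtons": 55
}}

```text
clock: 14.0
position: [0.4347, -0.1183, 0.0398]
ee_rot: [2.91, 1.183, 0.001]
force: [0.2, -0.4, 1.3]
width: 0.008
```

Request:
{"name": "drive_tool", "arguments": {
  "increments": [
    {"grip": 1.0, "tx": 0.0, "ty": 0.0, "tz": 0.01, "turn": 0.0},
    {"grip": 1.0, "tx": 0.0, "ty": 0.0, "tz": 0.03, "turn": 0.0},
    {"grip": 1.0, "tx": 0.0, "ty": 0.0, "tz": 0.05, "turn": 0.0},
    {"grip": 1.0, "tx": 0.0, "ty": 0.0, "tz": 0.08, "turn": 0.0}
  ]
}}

```text
clock: 14.4
position: [0.4346, -0.1184, 0.0725]
ee_rot: [2.91, 1.183, 0.001]
force: [0.7, 0.9, -0.8]
width: 0.002
```

```bash
python3 - <<'E'
from h import *
o=observe();im=get_image("wrist")[:,:,::-1].copy();s=get_image("scene")[:,:,::-1].copy();t=get_image("top")[:,:,::-1].copy()
print(o["position"],o["width"])
for n,i in(("w",im),("s",s),("t",t)):cv2.imwrite(f"pics/{n}9.png",i)
cv2.imwrite("pics/c9.png",np.hstack([cv2.resize(s[190:330,230:370],(400,400),interpolation=cv2.INTER_CUBIC),cv2.resize(im[100:300,220:420],(400,400),interpolation=cv2.INTER_CUBIC)]))
E
```

```text
[ 0.43456404 -0.11837351  0.07252892] 0.0017907430704459846
```

View pics/c9.png

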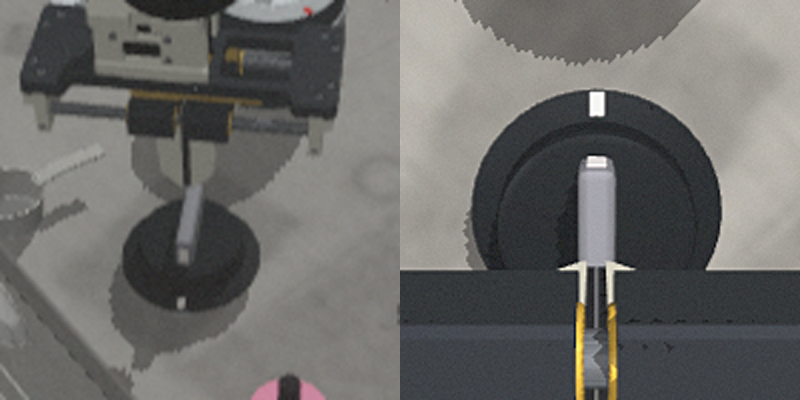

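```bash
python3 - <<'E'
from h import *
o=observe();C=cam("wrist",o);S=cam("scene");T=cam("top")
L=np.array([.434,-.1187,.062]);a=np.radians(44.4);d=np.array([np.cos(a),np.sin(a),0])
P=[L,L+.028*d,L-.028*d,o["position"],L*[1,1,0]+[0,0,.018]+.045*d]
for n,c in(("w",C),("s",S),("t",T)):print(n,proj(c,P).round(1).tolist())
print("wrist seen far end",toplane(C,[(318.5,179)],.062),"pointer",toplane(C,[(318.5,151.5)],.018))
print("scene seen bar ends", toplane(S,[(296.3,277),(298.5,258)],.062), "tip",toplane(S,[(295.8,254.8)],.0725))
print(o["joint_efforts"].round(2), o["force"])
E
```

```text
w [[316.4, 229.8], [316.2, 186.6], [316.5, 270.2], [317.8, 234.0], [316.3, 150.4]]
s [[295.6, 263.3], [297.7, 252.6], [293.4, 274.5], [296.0, 259.1], [299.3, 261.0]]
t [[373.4, 253.4], [361.6, 244.8], [385.2, 261.9], [373.6, 252.0], [353.3, 242.4]]
wrist seen far end [[ 0.45832028 -0.09682476  0.062     ]] pointer [[ 0.4666725  -0.08893037  0.018     ]]
scene seen bar ends [[ 0.41468832 -0.14647987  0.062     ]
 [ 0.44669977 -0.11139616  0.062     ]] tip [[ 0.44211511 -0.10918076  0.0725    ]]
[-3.000e-02 -4.514e+01  6.310e+00 -2.134e+01  1.500e-01  2.400e-01
 -1.800e-01] [0.67595522 0.60636204 0.83595219]
```

Request:
{"name": "drive_tool", "arguments": {
  "increments": [
    {"grip": 0.3, "tx": 0.0, "ty": 0.0, "tz": 0.0, "turn": 0.0},
    {"grip": 0.3, "tx": 0.0, "ty": 0.0, "tz": 0.0, "turn": 0.0},
    {"grip": 0.3, "tx": 0.0, "ty": 0.0, "tz": 0.0, "turn": 0.0},
    {"grip": 0.3, "tx": 0.0, "ty": 0.0, "tz": 0.0, "turn": 0.0},
    {"grip": 0.3, "tx": 0.0, "ty": 0.0, "tz": -0.04, "turn": 0.0},
    {"grip": 0.3, "tx": 0.0, "ty": 0.0, "tz": -0.075, "turn": 0.0},
    {"grip": 0.3, "tx": 0.0, "ty": 0.0, "tz": -0.075, "turn": 0.0},
    {"grip": 0.3, "tx": 0.0, "ty": 0.0, "tz": -0.075, "turn": 0.0}
  ],
  "newtons": 12
}}

```text
clock: 15.35
position: [0.4353, -0.1185, 0.0428]
ee_rot: [2.909, 1.183, 0.003]
force: [-0.1, -0.4, -0.5]
width: 0.351
```

Request:
{"name": "drive_tool", "arguments": {
  "increments": [
    {"grip": 1.0, "tx": 0.0, "ty": 0.0, "tz": 0.0, "turn": 0.0},
    {"grip": 1.0, "tx": 0.0, "ty": 0.0, "tz": 0.0, "turn": 0.0}
  ]
}}

```text
clock: 15.55
position: [0.4357, -0.1186, 0.0433]
ee_rot: [2.909, 1.183, 0.005]
force: [-0.3, 0.2, 0.3]
width: 0.224
```

Request:
{"name": "drive_tool", "arguments": {
  "increments": [
    {"grip": 1.0, "tx": 0.0, "ty": 0.0, "tz": 0.0, "turn": 0.0},
    {"grip": 1.0, "tx": 0.0, "ty": 0.0, "tz": 0.0, "turn": 0.0}
  ]
}}

```text
clock: 15.75
position: [0.436, -0.1186, 0.0436]
ee_rot: [2.909, 1.183, 0.006]
force: [-0.4, -0.2, -0.9]
width: 0.055
```

Request:
{"name": "drive_tool", "arguments": {
  "increments": [
    {"grip": 1.0, "tx": 0.0, "ty": 0.0, "tz": 0.0, "turn": 0.0},
    {"grip": 1.0, "tx": 0.0, "ty": 0.0, "tz": 0.0, "turn": 0.0},
    {"grip": 1.0, "tx": 0.0, "ty": 0.0, "tz": 0.0, "turn": 0.0}
  ]
}}

```text
clock: 16.05
position: [0.436, -0.1186, 0.0437]
ee_rot: [2.909, 1.183, 0.006]
force: [0.4, 0.9, 0.3]
width: 0.006
```

```bash
python3 - <<'E'
from h import *
o=observe();im=get_image("wrist")[:,:,::-1].copy();s=get_image("scene")[:,:,::-1].copy()
S=cam("scene");C=cam("wrist",o);print(proj(S,o["position"]),proj(C,o["position"]))
cv2.imwrite("pics/s10.png",s);cv2.imwrite("pics/w10.png",im)
cv2.imwrite("pics/c10.png",np.hstack([cv2.resize(s[220:310,250:340],(480,480),interpolation=cv2.INTER_CUBIC),cv2.resize(im[110:270,265:371],(318,480),interpolation=cv2.INTER_CUBIC)]))
E
```

```text
[[296.57021047 269.00964112]] [[317.76936311 233.9586513 ]]
```

View pics/c10.png

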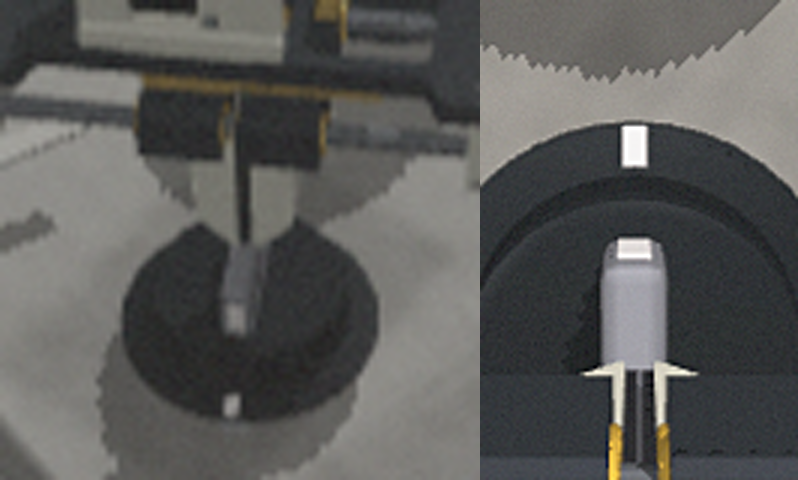

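```bash
python3 - <<'E'
from h import *
o=observe();a=np.radians(44.4);d=np.array([np.cos(a),np.sin(a),0]);n=np.array([-d[1],d[0],0]);L=np.array([.4342,-.1186,0])
Z=np.array([0,0,1.])
for dz in(0,.01,.02):
    q=dict(o);q["position"]=o["position"]+dz*Z;C=cam("wrist",q)
    f=lambda *p:proj(C,p)
    e=f(L+.048*d+.018*Z,L+.028*d+.038*Z,L+.028*d+.062*Z)
    w=f(L+.02*d+.062*Z+.006*n,L+.02*d+.062*Z-.006*n)
    t=f(L+.048*d+.018*Z);print(dz,"flange,endbot,endtop rows",e[:,1].round(1),"barwidth",abs(w[0,0]-w[1,0]).round(1))
print("seen 151, 189.5, 196, width 21")
S=cam("scene");near=[L-.028*d+.062*Z,L-.028*d+.038*Z,L-.048*d+.018*Z];print("scene pred",proj(S,near).round(1),"seen top",(250+235/5.33,220+303/5.33),"bot",(250+237/5.33,220+334/5.33),"flange",(250+232/5.33,220+418/5.33))
for z in(.0437,.054,.064):print(z,proj(S,o["position"]*[1,1,0]+z*Z))
E
```

```text
0 flange,endbot,endtop rows [150.6 188.3 198.7] barwidth 22.7
0.01 flange,endbot,endtop rows [148.9 184.7 194. ] barwidth 21.5
0.02 flange,endbot,endtop rows [147.4 181.4 189.8] barwidth 20.4
seen 151, 189.5, 196, width 21
scene pred [[293.4 274.5]
 [293.8 282.6]
 [292.5 297.4]] seen top (294.0900562851782, 276.84803001876173) bot (294.46529080675424, 282.6641651031895) flange (293.52720450281424, 298.42401500938087)
0.0437 [[296.54572586 269.01397018]]
0.054 [[296.42051916 265.53412886]]
0.064 [[296.29720285 262.10682645]]
```

The latest view puts the finger ends about level with the bar's top, even though z reads 0.044. The cap also hung from the top of its knob. So the real finger ends sit about 15–18 mm above the reported TCP, and I'll grip lower, watching the force.

Request:
{"name": "drive_tool", "arguments": {
  "increments": [
    {"grip": 0.3, "tx": -0.003, "ty": 0.0, "tz": 0.0, "turn": 0.0},
    {"grip": 0.3, "tx": -0.003, "ty": 0.0, "tz": 0.0, "turn": 0.0},
    {"grip": 0.3, "tx": -0.003, "ty": 0.0, "tz": 0.0, "turn": 0.0},
    {"grip": 0.3, "tx": -0.003, "ty": 0.0, "tz": -0.01, "turn": 0.0},
    {"grip": 0.3, "tx": -0.003, "ty": 0.0, "tz": -0.02, "turn": 0.0},
    {"grip": 0.3, "tx": -0.003, "ty": 0.0, "tz": -0.02, "turn": 0.0}
  ],
  "newtons": 40
}}

```text
clock: 16.75
position: [0.4343, -0.1185, 0.035]
ee_rot: [2.909, 1.183, 0.004]
force: [-1.2, 0.3, -0.2]
width: 0.348
```

Request:
{"name": "drive_tool", "arguments": {
  "increments": [
    {"grip": 0.3, "tx": 0.0, "ty": 0.0, "tz": -0.01, "turn": 0.0},
    {"grip": 0.3, "tx": 0.0, "ty": 0.0, "tz": -0.015, "turn": 0.0},
    {"grip": 0.3, "tx": 0.0, "ty": 0.0, "tz": -0.015, "turn": 0.0}
  ]
}}

```text
clock: 17.05
position: [0.434, -0.1185, 0.0287]
ee_rot: [2.909, 1.183, 0.003]
force: [-0.8, 0.8, 0.0]
width: 0.355
```

Request:
{"name": "drive_tool", "arguments": {
  "increments": [
    {"grip": 0.3, "tx": 0.0, "ty": 0.0, "tz": -0.007, "turn": 0.0},
    {"grip": 0.3, "tx": 0.0, "ty": 0.0, "tz": -0.011, "turn": 0.0},
    {"grip": 0.3, "tx": 0.0, "ty": 0.0, "tz": -0.011, "turn": 0.0}
  ]
}}

```text
clock: 17.35
position: [0.4339, -0.1185, 0.0241]
ee_rot: [2.909, 1.183, 0.003]
force: [0.2, 0.1, 0.1]
width: 0.347
```

Request:
{"name": "drive_tool", "arguments": {
  "increments": [
    {"grip": 1.0, "tx": 0.0, "ty": 0.0, "tz": 0.0, "turn": 0.0},
    {"grip": 1.0, "tx": 0.0, "ty": 0.0, "tz": 0.0, "turn": 0.0},
    {"grip": 1.0, "tx": 0.0, "ty": 0.0, "tz": 0.0, "turn": 0.0},
    {"grip": 1.0, "tx": 0.0, "ty": 0.0, "tz": 0.0, "turn": 0.0},
    {"grip": 1.0, "tx": 0.0, "ty": 0.0, "tz": 0.0, "turn": 0.0},
    {"grip": 1.0, "tx": 0.0, "ty": 0.0, "tz": 0.0, "turn": 0.0},
    {"grip": 1.0, "tx": 0.0, "ty": 0.0, "tz": 0.0, "turn": 0.0}
  ]
}}

```text
clock: 18.05
position: [0.4339, -0.1184, 0.0241]
ee_rot: [2.91, 1.183, 0.003]
force: [-0.1, 0.5, -1.2]
width: 0.126
```

Request:
{"name": "drive_tool", "arguments": {
  "increments": [
    {"grip": 1.0, "tx": 0.0, "ty": 0.0, "tz": 0.03, "turn": 0.0},
    {"grip": 1.0, "tx": 0.0, "ty": 0.0, "tz": 0.08, "turn": 0.0},
    {"grip": 1.0, "tx": 0.0, "ty": 0.0, "tz": 0.15, "turn": 0.0},
    {"grip": 1.0, "tx": 0.0, "ty": 0.0, "tz": 0.24, "turn": 0.0},
    {"grip": 1.0, "tx": 0.0, "ty": 0.0, "tz": 0.33, "turn": 0.0},
    {"grip": 1.0, "tx": 0.0, "ty": 0.0, "tz": 0.4, "turn": 0.0},
    {"grip": 1.0, "tx": 0.0, "ty": 0.0, "tz": 0.4, "turn": 0.0}
  ]
}}

```text
clock: 18.75
position: [0.436, -0.1192, 0.188]
ee_rot: [2.908, 1.181, 0.012]
force: [0.3, -0.1, -1.2]
width: 0.125
```

Request:
{"name": "drive_tool", "arguments": {
  "increments": [
    {"grip": 1.0, "tx": 0.04, "ty": 0.03, "tz": 0.0, "turn": 0.06},
    {"grip": 1.0, "tx": 0.1, "ty": 0.07, "tz": 0.0, "turn": 0.15},
    {"grip": 1.0, "tx": 0.17, "ty": 0.12, "tz": 0.0, "turn": 0.25},
    {"grip": 1.0, "tx": 0.24, "ty": 0.17, "tz": 0.0, "turn": 0.35},
    {"grip": 1.0, "tx": 0.31, "ty": 0.22, "tz": 0.0, "turn": 0.46},
    {"grip": 1.0, "tx": 0.37, "ty": 0.27, "tz": 0.0, "turn": 0.58},
    {"grip": 1.0, "tx": 0.41, "ty": 0.3, "tz": 0.0, "turn": 0.7},
    {"grip": 1.0, "tx": 0.434, "ty": 0.32, "tz": 0.0, "turn": 0.82},
    {"grip": 1.0, "tx": 0.434, "ty": 0.32, "tz": 0.0, "turn": 0.92},
    {"grip": 1.0, "tx": 0.434, "ty": 0.32, "tz": 0.0, "turn": 0.98},
    {"grip": 1.0, "tx": 0.434, "ty": 0.32, "tz": 0.0, "turn": 0.98}
  ]
}}

```text
clock: 19.85
position: [0.609, 0.0085, 0.1873]
ee_rot: [-1.953, -2.458, -0.011]
force: [-0.4, -0.8, -0.6]
width: 0.126
```

Request:
{"name": "drive_tool", "arguments": {
  "increments": [
    {"grip": 1.0, "tx": 0.0, "ty": 0.0, "tz": 0.0, "turn": 0.06},
    {"grip": 1.0, "tx": 0.0, "ty": 0.0, "tz": 0.0, "turn": 0.16},
    {"grip": 1.0, "tx": 0.0, "ty": 0.0, "tz": 0.0, "turn": 0.28},
    {"grip": 1.0, "tx": 0.0, "ty": 0.0, "tz": 0.0, "turn": 0.4},
    {"grip": 1.0, "tx": 0.0, "ty": 0.0, "tz": 0.0, "turn": 0.52},
    {"grip": 1.0, "tx": 0.0, "ty": 0.0, "tz": 0.0, "turn": 0.64},
    {"grip": 1.0, "tx": 0.0, "ty": 0.0, "tz": 0.0, "turn": 0.76},
    {"grip": 1.0, "tx": 0.0, "ty": 0.0, "tz": 0.0, "turn": 0.88},
    {"grip": 1.0, "tx": 0.0, "ty": 0.0, "tz": 0.0, "turn": 0.95},
    {"grip": 1.0, "tx": 0.0, "ty": 0.0, "tz": 0.0, "turn": 0.985},
    {"grip": 1.0, "tx": 0.0, "ty": 0.0, "tz": 0.0, "turn": 0.985},
    {"grip": 1.0, "tx": 0.0, "ty": 0.0, "tz": 0.0, "turn": 0.985}
  ]
}}

```text
clock: 21.05
position: [0.6086, 0.0083, 0.1871]
ee_rot: [-0.49, -3.097, -0.008]
force: [-0.3, -0.3, -1.2]
width: 0.126
```

```bash
python3 - <<'E'
from h import *
o=observe();im=get_image("wrist")[:,:,::-1].copy();C=cam("wrist",o);M=R.from_rotvec(o["ee_rot"]).as_matrix()
cv2.imwrite("pics/w11.png",im)
print(o["position"].round(4),"jaw",np.degrees(np.arctan2(M[1,1],M[0,1])).round(2),o["width"],M[:,2].round(4),o["joints"].round(2))
z0=o["position"][2]-.0241
hsv=cv2.cvtColor(im,cv2.COLOR_BGR2HSV)
for nm,m in(("red",((hsv[:,:,0]<6)|(hsv[:,:,0]>174))&(hsv[:,:,1]>150)&(hsv[:,:,2]>100)),("orange",(hsv[:,:,0]>8)&(hsv[:,:,0]<22)&(hsv[:,:,1]>150)&(hsv[:,:,2]>120)),("white",im.min(2)>235)):
    n,l,s,c=cv2.connectedComponentsWithStats(m.astype(np.uint8))
    for i in range(1,n):
        if 6<s[i,4]<400 and 180<c[i][0]<460 and c[i][1]<300: print(nm,s[i],c[i].round(1),"deck",toplane(C,c[i],.1)[0,:2].round(4),"flange",toplane(C,c[i],z0+.018)[0,:2].round(4))
ax=np.array([np.cos(np.radians(162.2)),np.sin(np.radians(162.2)),0])
print("pred pointer",proj(C,o["position"]*[1,1,0]+[0,0,z0+.018]+.044*ax),"pred white mark",proj(C,np.array([.6097,.0087,.1])+.053*ax))
E
```

```text
[0.6086 0.0083 0.1871] jaw 72.01 0.12639321992161104 [-0.0051  0.0057 -1.    ] [-0.2   0.42  0.14  1.64 -0.07  1.09  1.22]
red [454 174  12  11  77] [459.5 179.4] deck [0.6307 0.1279] flange [0.6041 0.0981]
orange [349 142  20  19 167] [358.6 150.9] deck [0.5811 0.0531] flange [0.5695 0.0458]
orange [285 251   8  57 236] [287.9 279.5] deck [ 0.6741 -0.0414] flange [ 0.6344 -0.0202]
orange [346 251   5  57 168] [348.3 280.6] deck [0.6925 0.0111] flange [0.6472 0.0165]
white [307 131  46  12 152] [324.8 135.3] deck [0.5604 0.0304] flange [0.555 0.03 ]
white [305 140   5   4   7] [307.  141.9] deck [0.5609 0.0149] flange [0.5554 0.0191]
white [328 141   9   2  10] [332.1 141.1] deck [0.5667 0.0347] flange [0.5594 0.033 ]
white [357 140   8   7  10] [360.1 142.4] deck [0.5749 0.0563] flange [0.5651 0.048 ]
white [306 145  27   4  31] [318.5 146.2] deck [0.5672 0.0228] flange [0.5597 0.0247]
white [332 150  52  35  91] [359.  164.1] deck [0.5918 0.0504] flange [0.5769 0.0439]
white [318 153   5   5  19] [320.1 154.6] deck [0.5742 0.0219] flange [0.5646 0.024 ]
white [375 166   5   7  11] [377.3 168.2] deck [0.5999 0.0641] flange [0.5826 0.0535]
white [446 167  37  44 360] [459.  187.5] deck [0.6375 0.1261] flange [0.6088 0.0968]
pred pointer [[317.42609949 159.27296808]] pred white mark [[317.93564935 136.01569747]]
```

Request:
{"name": "drive_tool", "arguments": {
  "increments": [
    {"grip": 1.0, "tx": 0.005, "ty": 0.0, "tz": -0.04, "turn": 0.0},
    {"grip": 1.0, "tx": 0.005, "ty": 0.0, "tz": -0.09, "turn": 0.0},
    {"grip": 1.0, "tx": 0.005, "ty": 0.0, "tz": -0.125, "turn": 0.0},
    {"grip": 1.0, "tx": 0.005, "ty": 0.0, "tz": -0.14, "turn": 0.0},
    {"grip": 1.0, "tx": 0.005, "ty": 0.0, "tz": -0.14, "turn": 0.0}
  ]
}}

```text
clock: 21.6
position: [0.6101, 0.0084, 0.1304]
ee_rot: [-0.49, -3.096, -0.007]
force: [-1.2, -0.4, -0.4]
width: 0.125
```

Request:
{"name": "drive_tool", "arguments": {
  "increments": [
    {"grip": 1.0, "tx": 0.0, "ty": 0.0, "tz": -0.01, "turn": 0.0},
    {"grip": 1.0, "tx": 0.0, "ty": 0.0, "tz": -0.018, "turn": 0.0},
    {"grip": 1.0, "tx": 0.0, "ty": 0.0, "tz": -0.025, "turn": 0.0},
    {"grip": 1.0, "tx": 0.0, "ty": 0.0, "tz": -0.025, "turn": 0.0}
  ]
}}

```text
clock: 22.0
position: [0.6101, 0.0083, 0.1202]
ee_rot: [-0.49, -3.096, -0.007]
force: [-0.6, -0.4, -0.2]
width: 0.124
```

Request:
{"name": "drive_tool", "arguments": {
  "increments": [
    {"grip": 1.0, "tx": 0.0, "ty": 0.0, "tz": -0.008, "turn": 0.0},
    {"grip": 1.0, "tx": 0.0, "ty": 0.0, "tz": -0.016, "turn": 0.0},
    {"grip": 1.0, "tx": 0.0, "ty": 0.0, "tz": -0.023, "turn": 0.0},
    {"grip": 1.0, "tx": 0.0, "ty": 0.0, "tz": -0.025, "turn": 0.0},
    {"grip": 1.0, "tx": 0.0, "ty": 0.0, "tz": -0.025, "turn": 0.0}
  ]
}}

```text
clock: 22.5
position: [0.61, 0.0085, 0.1104]
ee_rot: [-0.49, -3.095, -0.007]
force: [-1.7, 0.6, 2.1]
width: 0.126
```

Lid seated (TCP z implies lid 86 mm). Twisting slowly, in two parts.

Request:
{"name": "drive_tool", "arguments": {
  "increments": [
    {"grip": 1.0, "tx": 0.0, "ty": 0.0, "tz": 0.0, "turn": -0.03},
    {"grip": 1.0, "tx": 0.0, "ty": 0.0, "tz": 0.0, "turn": -0.08},
    {"grip": 1.0, "tx": 0.0, "ty": 0.0, "tz": 0.0, "turn": -0.13},
    {"grip": 1.0, "tx": 0.0, "ty": 0.0, "tz": 0.0, "turn": -0.18},
    {"grip": 1.0, "tx": 0.0, "ty": 0.0, "tz": 0.0, "turn": -0.24},
    {"grip": 1.0, "tx": 0.0, "ty": 0.0, "tz": 0.0, "turn": -0.3},
    {"grip": 1.0, "tx": 0.0, "ty": 0.0, "tz": 0.0, "turn": -0.35},
    {"grip": 1.0, "tx": 0.0, "ty": 0.0, "tz": 0.0, "turn": -0.35}
  ]
}}

```text
clock: 23.3
position: [0.61, 0.008, 0.1103]
ee_rot: [-1.05, -2.954, -0.008]
force: [-0.6, -0.4, 1.3]
width: 0.129
```

```bash
python3 - <<'E'
from cell import *
o=observe();print(o["position"],o["ft_torque"].round(3),o["force"].round(1))
E
```

```text
[0.60998416 0.00802143 0.11032644] [-0.414  0.156  0.092] [-0.6 -0.4  1.3]
```

Request:
{"name": "drive_tool", "arguments": {
  "increments": [
    {"grip": 1.0, "tx": 0.0, "ty": 0.0, "tz": 0.0, "turn": -0.05},
    {"grip": 1.0, "tx": 0.0, "ty": 0.0, "tz": 0.0, "turn": -0.1},
    {"grip": 1.0, "tx": 0.0, "ty": 0.0, "tz": 0.0, "turn": -0.16},
    {"grip": 1.0, "tx": 0.0, "ty": 0.0, "tz": 0.0, "turn": -0.22},
    {"grip": 1.0, "tx": 0.0, "ty": 0.0, "tz": 0.0, "turn": -0.27},
    {"grip": 1.0, "tx": 0.0, "ty": 0.0, "tz": 0.0, "turn": -0.31},
    {"grip": 1.0, "tx": 0.0, "ty": 0.0, "tz": 0.0, "turn": -0.32},
    {"grip": 1.0, "tx": 0.0, "ty": 0.0, "tz": 0.0, "turn": -0.32},
    {"grip": 1.0, "tx": 0.0, "ty": 0.0, "tz": 0.0, "turn": -0.32},
    {"grip": 1.0, "tx": 0.0, "ty": 0.0, "tz": 0.0, "turn": -0.32}
  ]
}}

```text
clock: 24.3
position: [0.6099, 0.0079, 0.1103]
ee_rot: [-1.527, -2.739, -0.009]
force: [0.1, -0.7, 0.7]
width: 0.125
```

```bash
python3 - <<'E'
from h import *
o=observe();im=get_image("wrist")[:,:,::-1].copy();C=cam("wrist",o);M=R.from_rotvec(o["ee_rot"]).as_matrix()
cv2.imwrite("pics/w12.png",im);j=np.degrees(np.arctan2(M[1,1],M[0,1]))
print(o["position"].round(4),"jaw",j.round(2),"cw turn from white",np.radians(72.2-j),o["width"],o["ft_torque"].round(3),o["force"].round(1))
hsv=cv2.cvtColor(im,cv2.COLOR_BGR2HSV)
g=np.array([.6097,.0085])
for nm,m,z in(("red",((hsv[:,:,0]<6)|(hsv[:,:,0]>174))&(hsv[:,:,1]>150)&(hsv[:,:,2]>100),.1),("orange",(hsv[:,:,0]>8)&(hsv[:,:,0]<22)&(hsv[:,:,1]>150)&(hsv[:,:,2]>120),.1),("white",im.min(2)>225,.104)):
    n,l,s,c=cv2.connectedComponentsWithStats(m.astype(np.uint8))
    for i in range(1,n):
        p=toplane(C,c[i],z)[0,:2]-g;r=np.hypot(*p)
        if s[i,4]>6 and r<.06 and c[i][1]<240: print(nm,s[i],"r",r.round(4),"ang",np.degrees(np.arctan2(p[1],p[0])).round(1))
# bystanders
t=get_image("top")[:,:,::-1].astype(int);t0=cv2.imread("pics/top0.png").astype(int)
for nm,(x,y) in(("cup",(380,146)),("scoop",(320,295)),("timer",(212,172))):
    print(nm,abs(t[y-15:y+15,x-15:x+15]-t0[y-15:y+15,x-15:x+15]).mean().round(1))
E
```

```text
[0.6099 0.0079 0.1103] jaw 31.72 cw turn from white 0.7065722890698283 0.12518501360789847 [-0.407  0.286  0.126] [ 0.1 -0.7  0.7]
red [369 156  12  13  81] r 0.053 ang 82.4
orange [302 136  31  13 359] r 0.053 ang 122.3
white [309 128  80  36 162] r 0.0581 ang 103.3
white [305 135   7   1   7] r 0.0575 ang 127.4
white [ 275  136  134   99 1185] r 0.0434 ang 93.4
white [313 153   9  15 133] r 0.0428 ang 122.5
white [362 155   8   4  12] r 0.0527 ang 90.4
cup 23.2
scoop 115.9
timer 33.3
```

The wrist view puts the lid pointer at 122.5° and the orange band's middle at 122.3°. I'll check the bystanders in the scene view and hand in.

```bash
python3 - <<'E'
from h import *
s=get_image("scene")[:,:,::-1].astype(np.float32);s0=cv2.imread("pics/scene0.png").astype(np.float32)
for nm,(x,y,h) in(("cup",(397,240,22)),("scoop",(240,256,20)),("timer",(298,163,18))):
    a=s0[y-h:y+h,x-h:x+h];b=s[y-h-10:y+h+10,x-h-10:x+h+10]
    r=cv2.matchTemplate(b.astype(np.uint8),a.astype(np.uint8),cv2.TM_CCOEFF_NORMED);_,v,_,p=cv2.minMaxLoc(r);print(nm,"shift px",p[0]-10,p[1]-10,round(v,2))
o=observe();print(o["position"],o["ft_torque"].round(3),o["width"],o["clock"]);print(sign_off())
E
```

```text
cup shift px 0 0 1.0
scoop shift px 0 0 0.95
timer shift px -5 -1 0.63
[0.60995049 0.00787978 0.11033393] [-0.414  0.322  0.14 ] 0.12640187770976677 24.45
the job is handed in; nothing more can be done
None
```

The job is handed in at 24.5 s. The inner cap is in the well with its knob up, and the lid is fitted over it and twisted to mid-orange. The gripper is still holding the lid against its spring; no verdict was reported.

**Lid grasp:** the first two grips on the bar failed, and the first time I reached the grinder with nothing held. The real finger ends sit about 15–18 mm above the reported TCP, which I confirmed by descending with no contact. A lower grip then held. The lid stayed upright and did not move through the failed attempts.

**Last checks:**
- **Twist:** the lid pointer is at 122.5° and the orange band's middle at 122.3°. The tool had turned 0.71 rad from the white marks, so the drive ring should read about 0.57. The wrist torque was 0.13–0.14 N m, above the spring's 0.085, which I put down to friction and sensor noise.
- **Lid height:** about 86 mm above the grinder's origin, worked out from the tool height. The grip opening was 0.126, consistent with the 12 mm bar.
- **Inner cap:** seen seated and upright before the lid went on; it can't be seen under the lid.
- **Bystanders:** the cup and scoop showed no shift in the scene camera. The timer check was weak (match 0.63, apparent 5-pixel shift), probably because the arm or its shadow was in the way. Nothing went near the timer, but I did not confirm it independently.
- **Disagreement:** the top and wrist cameras differed by 1–2 mm on the grinder's centre. I used a position in between, and both parts went in with almost no contact force.

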